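# Make up the cupboard-door kit and the coat-shelf kit

### The arm

A 6-joint arm with a two-finger parallel gripper is mounted at the origin on the work surface. World frame = base frame: x ahead of the robot, y to its left, z up, the work surface at z = 0. Lengths are in m, angles in rad, forces in N, time in s.
With the tool pointing down it reaches from about 0.3 to 0.875 m from the base axis. Payload 6.4 kg.
Tool frame: the origin (TCP) lies between the finger pads; the fingertips stand 19 mm ahead of it and the grasp point (between the pads) is the TCP (ctrl.tips_ahead is the z of the fingertips in the tool frame, in m); z points along the fingers, y is the line along which they close (so a half turn about z gives the same grasp; the last joint's range is limited). The gripper opens to 85 mm and grips with 20 to 120 N. Pads are 22 mm wide; open, the fingers measure 114 mm over their backs; the gripper's body (76 mm by 85 mm) begins 54 mm behind the grasp point. The pads swing forward as they close: fully open they stand 13 mm farther back than shut.
Start: joints at [1.027, 0.181, 1.607, -0, 1.354, -0.206], TCP at [0.191, 0.543, 0.25] pointing down, gripper open.
Joint ranges: [-2.99, 2.99], [-0.89, 2.07], [0.3, 2.58], [-1.14, 4.28], [0, 2.63], [-3.12, 3.12]. Speed limits (rad/s): [2.57, 2.57, 3.01, 3.14, 3.14, 3.14].

### API

Orientations are given as a unit quaternion [w, x, y, z].
In Python, from bench import readout, vision, ctrl gives the robot as it stands.
- The arm moves only by the tool play_rows, never from a script. Its arguments are lists of equal length, an entry for each row: "xyz": the shift along the tool's x, y, z in mm, a list of three; "rot": the turn, a rotation vector about the tool's x, y, z in rad, a list of three; "grip": the opening, from 0 (shut) to 1 (fully open). In form: {"xyz": [[x, y, z], ...], "rot": [[rx, ry, rz], ...], "grip": [grip, ...]}. A call has exactly 10 rows; each row is the pose to reach, as a shift and turn from the pose commanded when the call began, along the tool's axes at that moment; what a row does not reach only later rows make up. A row lasts 1/8 s, in which the tool goes at most 62.5 mm and 10.7 degrees, less where a joint would pass 70% of its speed; a pose out of reach is approached as far as the arm can. A call with a gripper value outside its range is refused whole. The fingers move at their own pace and stop on an object; the grip force is fixed at half the most. Time passes only in rows, so rows that repeat a pose let the fingers close, or fill a call up. It gives the time, the measured TCP pose, the force, the opening and the grip force at its end, in the units of the state.
- readout.get_obs(): the state, without advancing time (a new reading comes with each control period).
- vision.camera(name): name is "scene" or "top" or "wrist"; returns a dict with "color" (384x512x3 uint8, red, green, blue), "depth" (384x512 float32, m along the optical axis (not along the pixel's ray), 0 where there is no reading), "camera_matrix" (3x3 intrinsics, pixels), "extrinsics" (4x4, takes a point from camera to world coordinates); the wrist camera has in their place "hand_eye" (4x4, takes a point from camera to tool coordinates, whose origin is the TCP and whose axes are the flange's). Camera axes: x right, y down, z forward; pixel columns grow to the right and rows downward; lengths in m; the calibration is good to about 2 mm. A picture is of the moment at which its call begins: read the wrist's pose just before it.
- ctrl.hand_in(): hands the job in; it is judged then, once.
The state is a dict: "time_s": time; "q": joint angles; "dq": joint speeds; "joint_efforts": joint torques, N m; "eef_pos": TCP position; "eef_rot": TCP orientation; "wrist_force": force on the tool from outside, world axes, zero at the start; "torque": the same for the moment, N m; "opening": opening from 0.0 (shut) to 1.0 (fully open); "grasp_force": force on a finger pad.
Only numpy, scipy, OpenCV 4.12 (cv2) and the standard library are available. Lean on these libraries where they do the work, as an engineer would, in place of code of your own. Each camera call takes 0.05 s, during which the arm holds its last target. There are 200 camera calls.

### The job

Make up two hardware kits from the stock on the bench. The cupboard-door kit goes in the case with the clear hinged lid: lay the folded butt hinge flat in the wide bay and stand the smaller wooden knob upright in the narrow bay, then shut the lid fully. The coat-shelf kit goes in the plywood tray: stand the angle bracket on its flat leg in the wide bay and the larger wooden knob upright in the narrow bay.

Things in the scene. Friction and masses are not known exactly. Their poses are not given: they have to be found in the camera images.
- hinge_mid (a point): Folded steel butt hinge lying flat: 70 long (its x) x 36 wide (its y) x 14 mm high, two leaves with a round barrel along one long edge (the -y edge). The point is half-way up, 6.5 mm above its underside, mid width and length. z up.
- bracket_leg (a point): L-shaped aluminium angle bracket standing on its flat leg: flat leg 50 (x) x 40 (y) x 6 mm, upright leg 55 mm high from the underside, 40 mm wide (y) and 6 mm thick (x), at the +x end of the flat leg. The point is the middle of the upright leg, 27.5 mm above the underside; the flat leg extends from the upright leg to its -x, so the middle of the whole bracket is 22 mm to -x of the point. z up. Easily gripped across the 40 mm width of the upright leg.
- small_knob_mid (a point): The smaller of two turned wooden knobs, standing on its foot: 28 mm high, foot 22 mm across, thin neck, head 32 mm across widest from 17 to 24 mm above the underside. The point is on its axis, 14 mm above the underside.
- large_knob_mid (a point): The larger of two turned wooden knobs, standing on its foot: 40 mm high, foot 34 mm across, head 46 mm across widest from 25 to 35 mm above the underside. The point is on its axis, 20 mm above the underside.
- case_wide_bay (a point): Wide bay of the hinged case (grey base 112 x 164 mm, walls 22 mm high above the bench, clear lid; fixed to the bench). The point is on the bay's floor at its middle, 4 mm above the bench; bay 104 (x) x 96 mm (y) inside, walls 4 mm thick, 18 mm high above this floor. x points away from the handle side towards the lid's hinge, z up. The case's middle is 30 mm to +y of the point. The hinge line of the lid runs along y, 56 mm to +x of the point and 18.5 mm above it.
- case_narrow_bay (a point): Narrow bay of the same case, beside the wide one (80 mm to its +y): 104 (x) x 56 mm (y) inside, point on its floor at its middle, 4 mm above the bench, axes as for the wide bay.
- lid (a joint): Angle of the case's clear lid, rad: 0 shut, grows as it opens upward and away from the handle, 1.57 upright, stop at 2.0. The hinge is stiff: the lid stays wherever it is left (about 0.2 N m friction; lid 0.22 kg). The lid is a shell 112 (from hinge to front) x 164 x 18 mm, and when shut there are 33 mm free above the floor of the bays. It may start slightly ajar.
- lid_handle (a point): Middle of the carrying-handle bar on the lid's front: round bar 12 mm thick, along its y, 66 mm clear between its two end posts, 42 mm ahead of the lid's front wall, so there is 36 mm of free gap behind it. It lies 154 mm from the hinge line and 9 mm above the lid's rim plane; with the lid shut it is 31.5 mm above the bench. It swings with the lid about the hinge line (a hold across the bar lets the bar turn in the fingers); x points to the hinge with the lid shut.
- tray_wide_bay (a point): Wide bay of the low plywood tray (120 x 178 mm, walls 22 mm high above the bench and 6 mm thick, no lid; fixed to the bench). Point on the bay's floor at its middle, 6 mm above the bench; bay 108 (x) x 90 mm (y) inside, walls 16 mm high above this floor. z up.
- tray_narrow_bay (a point): Narrow bay of the same tray, 85.5 mm to -y of the wide one: 108 (x) x 70 mm (y) inside, point on its floor at its middle, 6 mm above the bench, axes as for the wide bay.

How it is judged:
At the end, for the whole second after the job is handed in: Hinge flat in the case's wide bay, small knob upright in its narrow bay, lid shut (below 0.06 rad); bracket on its flat leg in the tray's wide bay, large knob upright in its narrow bay. Each on its bay's floor (5 mm), within the walls, tilted less than 0.2 rad, at rest (x of hinge_mid in the frame of case_wide_bay between -0.04 and 0.04 m and y of hinge_mid in the frame of case_wide_bay between -0.036 and 0.036 m and z of hinge_mid in the frame of case_wide_bay between 0.0015 and 0.0115 m and angle between each of hinge_mid, small_knob_mid, bracket_leg, large_knob_mid's own z axis and vertical below 0.2 rad and x of small_knob_mid in the frame of case_narrow_bay between -0.04 and 0.04 m and y of small_knob_mid in the frame of case_narrow_bay between -0.015 and 0.015 m and z of small_knob_mid in the frame of case_narrow_bay between 0.009 and 0.019 m and x of bracket_leg in the frame of tray_wide_bay between -0.053 and 0.053 m and y of bracket_leg in the frame of tray_wide_bay between -0.044 and 0.044 m and z of bracket_leg in the frame of tray_wide_bay between 0.0225 and 0.0325 m and x of large_knob_mid in the frame of tray_narrow_bay between -0.034 and 0.034 m and y of large_knob_mid in the frame of tray_narrow_bay between -0.015 and 0.015 m and z of large_knob_mid in the frame of tray_narrow_bay between 0.015 and 0.025 m and value of joint lid below 0.06 rad and linear speed of each of hinge, small_knob, large_knob, bracket below 0.02 m/s); the robot touches nothing.
It also fails if it takes over 136 s, if anything falls off the work surface, if the arm or the gripper's body presses on something with over 40 N, if the wrist force passes 120 N, or if a joint passes its speed limit or range.

## Working session

There is one attempt and no reset: what is moved stays moved. The work goes in short steps, Python scripts to look and compute and a tool call to move; the robot and the scene stay as the last step left them, time stands still between calls to the robot, and variables do not carry over. Pictures are saved under pics/ and viewed, at most 14 in all, crops included, and the job is handed in when it is done.

Besides the shell and the picture viewer there is one more tool, called after "Call:" by a JSON object that holds its "method" and its "body", one argument or row to a line. play_rows: Moves the arm, as the interface text tells. Its arguments: {"type":"object","properties":{"xyz":{"type":"array","items":{"type":"array","items":{"type":"number"}}},"rot":{"type":"array","items":{"type":"array","items":{"type":"number"}}},"grip":{"type":"array","items":{"type":"number"}}},"required":["xyz","rot","grip"]}

```bash
mkdir -p pics; ls; cat > h.py <<'E'
import numpy as np,cv2
from bench import readout,vision,ctrl
from scipy.spatial.transform import Rotation as R
def save(name,out,crop=None,s=1.5):
    c=vision.camera(name); im=c["color"][...,::-1]
    if crop: x0,y0,x1,y1=crop; im=im[y0:y1,x0:x1]
    cv2.imwrite(out,cv2.resize(im,None,fx=s,fy=s,interpolation=cv2.INTER_CUBIC)); return c
def world(c,T=None):
    K=c["camera_matrix"];d=c["depth"];v,u=np.indices(d.shape)
    p=np.stack([(u-K[0,2])/K[0,0]*d,(v-K[1,2])/K[1,1]*d,d,np.ones_like(d)],-1)
    T=c["extrinsics"] if T is None else T
    return (p@T.T)[...,:3]
def tool():
    o=readout.get_obs();T=np.eye(4);w=o["eef_rot"];T[:3,:3]=R.from_quat([w[1],w[2],w[3],w[0]]).as_matrix();T[:3,3]=o["eef_pos"];return T
E
python3 - <<'E'
from h import *
o=readout.get_obs();print(o)
c=save("top","pics/top.png");np.savez("top.npz",**c)
c2=save("scene","pics/scene.png");np.savez("scene.npz",**c2)
print(c["extrinsics"],c["camera_matrix"])
E
```

```text
pics
{'time_s': 0.0, 'q': array([ 1.02670830e+00,  1.81557195e-01,  1.60803153e+00,  1.38109101e-05,
        1.35379351e+00, -2.06291382e-01]), 'dq': array([ 0.00102614,  0.00035503,  0.0004645 , -0.00107643,  0.00094983,
        0.00061942]), 'joint_efforts': array([-1.36215182e-03, -4.44859850e+01, -3.51341772e+01, -2.07860257e-04,
        8.87291331e-03, -2.01141478e-05]), 'eef_pos': array([0.19025503, 0.54205098, 0.24936367]), 'eef_rot': array([-3.34168694e-04,  1.68097852e-01,  9.85769908e-01, -8.30077550e-04]), 'wrist_force': array([-0.92770119,  0.05921706, -0.65564202]), 'torque': array([0.00119461, 0.00707415, 0.0582471 ]), 'grasp_force': 0.0, 'opening': 1.0002288837350506}
[[-0.02871872 -0.98537336  0.16797198  0.39853121]
 [-0.99943287  0.03126191  0.01251529  0.01438949]
 [-0.01758336 -0.16751729 -0.98571232  0.82254926]
 [ 0.          0.          0.          1.        ]] [[379.72076827   0.         258.11281773]
 [  0.         379.72076827 194.10284296]
 [  0.           0.           1.        ]]
```

View pics/top.png

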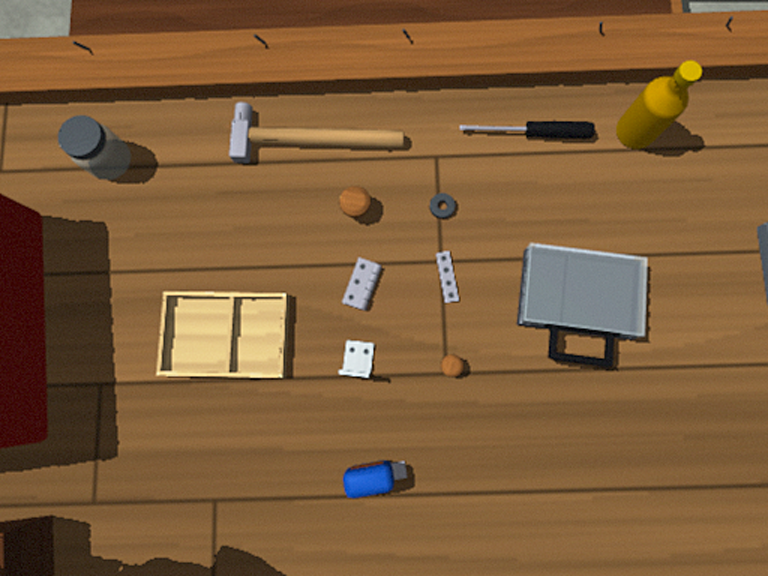

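View pics/scene.png

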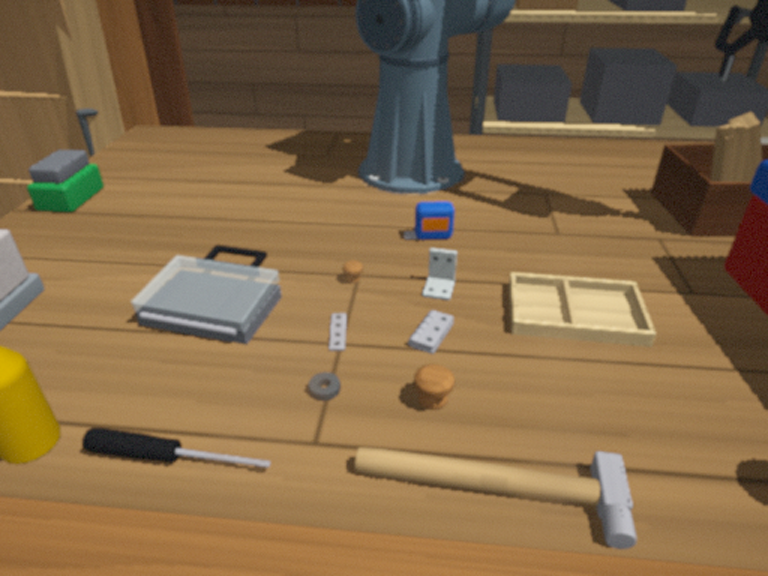

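The top view shows the tray on the left (160–293, 291–378), and the closed-looking case on the right (520–648, 243–338) with its handle at (583,365). The large knob is at (354,201), the hinge at (362,284), the bracket at (358,359) and the small knob at (452,365). Next I'll enlarge and measure these.

```bash
python3 - <<'E'
from h import *
c=np.load("top.npz");P=world(c);im=c["color"][...,::-1]
a=cv2.resize(im[120:260,215:315],None,fx=5,fy=5,interpolation=cv2.INTER_CUBIC)
cv2.imwrite("pics/mid.png",a[:600])
x=np.hstack([cv2.resize(im[155:255,340:440],None,fx=4,fy=4,interpolation=cv2.INTER_CUBIC),cv2.resize(im[175:275,100:200],None,fx=4,fy=4,interpolation=cv2.INTER_CUBIC)])
cv2.imwrite("pics/boxes.png",x)
def blob(n,x0,y0,x1,y1,zlo,zhi=1):
    p=P[y0:y1,x0:x1].reshape(-1,3);m=(p[:,2]>zlo)&(p[:,2]<zhi);p=p[m]
    r=cv2.minAreaRect((p[:,:2]*1000).astype(np.float32))
    print(n,m.sum(),p.mean(0).round(4),p.min(0).round(3),p.max(0).round(3),"rect",np.round(r[0],1),np.round(r[1],1),round(r[2],1))
blob("Lknob",220,120,255,155,.022)
blob("hinge",222,165,260,212,.008)
blob("brkflat",220,222,255,257,.0035,.012);blob("brkup",220,222,255,257,.03)
blob("sknob",290,230,318,258,.014)
blob("tray",95,185,203,260,.017);blob("lid",340,155,440,230,.03);blob("handle",360,216,415,250,.015)
print(P[150:200:10,120].round(3)[:,2],P[300,100:400:60,2].round(4))
p=P[160:225:8,350:432:10];print(p[...,2].round(3))
print(P[241:247,370:410:4].round(3))
E
```

```text
Lknob 352 [0.6591 0.0658 0.0524] [0.399 0.014 0.023] [0.689 0.088 0.823] rect [542.8  53. ] [295.3  44.5] 6.4
hinge 532 [0.5461 0.0605 0.0256] [0.399 0.014 0.008] [0.587 0.09  0.823] rect [490.7  55.7] [192.7  60.9] 6.6
brkflat 317 [0.4441 0.0685 0.0055] [0.411 0.047 0.004] [0.468 0.11  0.009] rect [441.1  77.4] [58.1 51.8] 82.1
brkup 80 [0.4164 0.064  0.1585] [0.399 0.014 0.032] [0.424 0.092 0.823] rect [414.   52.3] [81.3  9.8] 74.6
sknob 182 [ 0.4264 -0.0611  0.0346] [ 0.399 -0.077  0.019] [0.441 0.014 0.823] rect [421.4 -30. ] [30.4 95.2] 9.5
tray 1002 [0.4778 0.2505 0.05  ] [0.399 0.014 0.017] [0.543 0.351 0.823] rect [474.3 179.9] [342.4 123.9] 85.3
lid 4544 [ 0.5211 -0.247   0.0485] [ 0.399 -0.339  0.03 ] [0.595 0.014 0.823] rect [ 509.6 -157.8] [160.2 377.2] 9.8
handle 754 [ 0.4519 -0.2387  0.0524] [ 0.399 -0.301  0.019] [0.48  0.014 0.823] rect [ 443.4 -142.4] [ 66.8 319.2] 4.2
[-0.002 -0.004 -0.004 -0.002 -0.   ] [-0.0006 -0.0002  0.0016 -0.0016 -0.0023]
[[-0.003  0.002 -0.001 -0.001 -0.003 -0.002 -0.002 -0.001 -0.001]
 [ 0.008  0.039  0.041  0.04   0.041  0.038 -0.001 -0.0
[... 1285 characters left out ...]
.422 -0.229 -0.002]
  [ 0.422 -0.237 -0.   ]
  [ 0.422 -0.245 -0.   ]
  [ 0.422 -0.254  0.   ]
  [ 0.421 -0.261  0.003]
  [ 0.42  -0.257  0.04 ]
  [ 0.42  -0.265  0.041]
  [ 0.42  -0.272  0.042]]

 [[ 0.421 -0.211 -0.001]
  [ 0.421 -0.22   0.   ]
  [ 0.42  -0.227  0.003]
  [ 0.42  -0.237 -0.001]
  [ 0.42  -0.245 -0.001]
  [ 0.42  -0.253  0.001]
  [ 0.419 -0.262  0.001]
  [ 0.419 -0.27   0.001]
  [ 0.419 -0.278  0.002]
  [ 0.419 -0.288 -0.   ]]

 [[ 0.419 -0.211 -0.002]
  [ 0.418 -0.22  -0.001]
  [ 0.418 -0.228 -0.   ]
  [ 0.418 -0.237 -0.003]
  [ 0.418 -0.245 -0.001]
  [ 0.417 -0.253 -0.   ]
  [ 0.417 -0.263 -0.002]
  [ 0.399  0.014  0.823]
  [ 0.417 -0.279 -0.002]
  [ 0.416 -0.287 -0.   ]]]
```

View pics/mid.png

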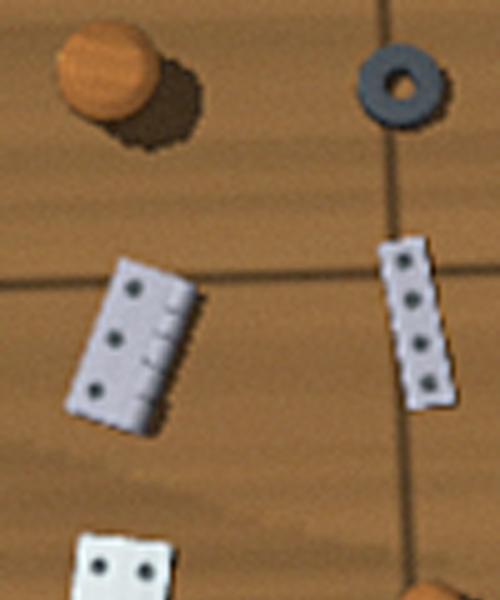

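View pics/boxes.png

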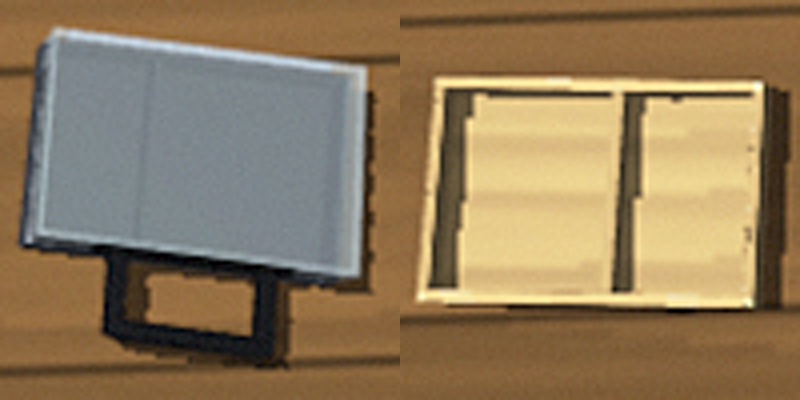

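```bash
python3 - <<'E'
from h import *
c=np.load("top.npz");P=world(c);P[c["depth"]==0]=np.nan
def blob(n,x0,y0,x1,y1,zlo,zhi=.1):
    p=P[y0:y1,x0:x1].reshape(-1,3);p=p[(p[:,2]>zlo)&(p[:,2]<zhi)]
    r=cv2.minAreaRect((p[:,:2]*1000).astype(np.float32))
    print(n,len(p),p.mean(0).round(4),p.min(0).round(3),p.max(0).round(3),"rect",np.round(r[0],1),np.round(r[1],1),round(r[2],1));return p
blob("Lknob",220,120,255,155,.022)
blob("hinge",222,165,260,212,.006)
blob("brkflat",220,222,255,257,.0035,.012);blob("brkup",220,222,255,257,.03)
blob("sknob",290,230,318,258,.014)
blob("tray",95,185,203,260,.017)
l=blob("lid",340,155,440,224,.036)
A=np.c_[l[:,:2],np.ones(len(l))];s=np.linalg.lstsq(A,l[:,2],rcond=None)[0];print("plane",s,np.hypot(*s[:2]),np.degrees(np.arctan2(s[1],s[0])))
h=blob("handle",365,216,415,250,.025)
blob("bar",365,236,415,250,.025)
# edges via fitted lines: tray rims
t=c["color"]
E
```

```text
Lknob 345 [0.6644 0.0668 0.0367] [0.644 0.045 0.023] [0.689 0.088 0.042] rect [666.8  66.5] [43.3 45.1] 87.6
hinge 532 [0.5484 0.0612 0.0118] [0.51  0.035 0.007] [0.587 0.09  0.016] rect [549.1  61.3] [36.2 70. ] 67.7
brkflat 317 [0.4441 0.0685 0.0055] [0.411 0.047 0.004] [0.468 0.11  0.009] rect [441.1  77.4] [58.1 51.8] 82.1
brkup 69 [0.4192 0.0719 0.0526] [0.415 0.052 0.032] [0.424 0.092 0.058] rect [419.3  72.3] [39.8  6.4] 82.7
sknob 180 [ 0.4267 -0.062   0.0258] [ 0.412 -0.077  0.019] [ 0.441 -0.047  0.031] rect [426.5 -62. ] [29.4 29.1] 88.4
tray 965 [0.4809 0.2596 0.0204] [0.419 0.169 0.017] [0.543 0.351 0.024] rect [481.2 260.2] [179.6 119.7] 88.0
lid 4367 [ 0.5234 -0.2495  0.0432] [ 0.46  -0.339  0.036] [ 0.595 -0.16   0.05 ] rect [ 519.8 -249.4] [165.3 126.1] 80.7
plane [-0.0587626   0.00817742  0.07595256] 0.05932885850160462 172.07758080502023
handle 732 [ 0.452  -0.2421  0.0444] [ 0.419 -0.295  0.029] [ 0.479 -0.192  0.05 ] rect [ 448.8 -243.2] [102.2  56.9] 88.1
bar 258 [ 0.4294 -0.238   0.045 ] [ 0.419 -0.277  0.038] [ 0.438 -0.192  0.049] rect [ 428.6 -234.3] [84.8 16.5] 88.5
```

```bash
cat >> h.py <<'E'
def go(*wps):
    "waypoints (x,y,z mm, yaw deg of tool y) -> shifts from present pose in tool axes"
    T=tool()
    cur=np.degrees(np.arctan2(T[1,1],T[0,1]));o=readout.get_obs()
    print("t",round(o["time_s"],2),"at",(T[:3,3]*1000).round(1),"yaw",cur.round(1),"q6",o["q"][5].round(2),"open",round(o["opening"],3),"grip",round(o["grasp_force"],1),"F",o["wrist_force"].round(1))
    for x,y,z,psi in wps:
        d=(psi-cur+90)%180-90; a=np.radians(cur+d)
        G=np.array([[-np.sin(a),np.cos(a),0],[np.cos(a),np.sin(a),0],[0,0,-1]]).T
        print((x,y,z,psi),(T[:3,:3].T@(np.array([x,y,z])-T[:3,3]*1000)).round(1),R.from_matrix(T[:3,:3].T@G).as_rotvec().round(3))
E
python3 - <<'E'
from h import *
c=np.load("top.npz");P=world(c);P[c["depth"]==0]=np.nan
l=P[155:224,340:440].reshape(-1,3);l=l[(l[:,2]>.036)]*1000
h=P[216:250,365:415].reshape(-1,3);h=h[h[:,2]>.025]*1000
for yaw in (-8,-9):
    a=np.radians(yaw);U=np.array([[np.cos(a),np.sin(a)],[-np.sin(a),np.cos(a)]])
    q=l[:,:2]@U.T;k=h[:,:2]@U.T;print(yaw,"u v pct",np.percentile(q,[.5,2,50,98,99.5],axis=0).round(1).tolist(),"handle",np.percentile(k,[1,50,99],axis=0).round(1).tolist())
print(ctrl.tips_ahead)
go((419,72,110,82.7),(419,72,42,82.7))
E
```

```text
-8 u v pct [[495.6, -256.1], [498.3, -253.3], [552.6, -174.2], [609.8, -95.0], [611.9, -92.4]] handle [[452.5, -223.1], [484.1, -180.5], [509.9, -129.3]]
-9 u v pct [[498.0, -246.6], [501.2, -243.9], [555.5, -164.5], [612.6, -85.4], [614.6, -82.9]] handle [[455.4, -214.3], [487.2, -171.7], [513.5, -120.8]]
0.019
t 0.1 at [190.3 542.1 249.5] yaw 70.6 q6 -0.21 open 1.002 grip 0.0 F [-0.8 -0.6 -0.6]
(419, 72, 110, 82.7) [-371.6 -367.5  139.9] [-0.001 -0.    -0.21 ]
(419, 72, 42, 82.7) [-371.6 -367.4  207.9] [-0.001 -0.    -0.21 ]
```

Call:
{"method": "play_rows", "body": {
  "xyz": [
    [-40,-40,10],
    [-90,-89,20],
    [-140,-138,40],
    [-190,-188,60],
    [-240,-237,80],
    [-290,-287,100],
    [-330,-326,120],
    [-360,-356,135],
    [-371,-367,140],
    [-371,-367,140]
  ],
  "rot": [
    [0,0,0],
    [0,0,-0.05],
    [0,0,-0.1],
    [0,0,-0.15],
    [0,0,-0.2],
    [0,0,-0.21],
    [0,0,-0.21],
    [0,0,-0.21],
    [0,0,-0.21],
    [0,0,-0.21]
  ],
  "grip": [1,1,1,1,1,1,1,1,1,1]
}}

```text
time_s: 1.35
eef_pos: [0.4192, 0.0709, 0.1093]
eef_rot: [-0.001, 0.066, 0.998, -0.0]
wrist_force: [-0.3, 0.9, 0.8]
opening: 0.998
grasp_force: 0.0
```

```bash
python3 - <<'E'
from h import *
go((419,72,110,82.7),(419,72,42,82.7))
T=tool();c=save("wrist","pics/w1.png");H=c["hand_eye"];P=world(c,T@H);P[c["depth"]==0]=np.nan
p=P.reshape(-1,3)*1000
for lo,hi,n in((48,60,"up"),(3,10,"flat")):
    q=p[(p[:,2]>lo)&(p[:,2]<hi)&(abs(p[:,0]-440)<50)&(abs(p[:,1]-72)<40)]
    print(n,len(q),cv2.minAreaRect(q[:,:2].astype(np.float32)) if len(q) else 0)
E
```

```text
t 1.35 at [419.2  70.9 109.3] yaw 82.4 q6 -1.55 open 0.998 grip 0.0 F [-0.3  0.9  0.8]
(419, 72, 110, 82.7) [ 0.3  1.  -0.7] [-0.    -0.002 -0.005]
(419, 72, 42, 82.7) [ 0.2  1.1 67.3] [-0.    -0.002 -0.005]
up 731 ((419.8334045410156, 74.09759521484375), (40.026222229003906, 6.718823432922363), 82.2949447631836)
flat 1221 ((441.6532287597656, 70.99553680419922), (39.720703125, 50.90925979614258), 82.0118408203125)
```

View pics/w1.png

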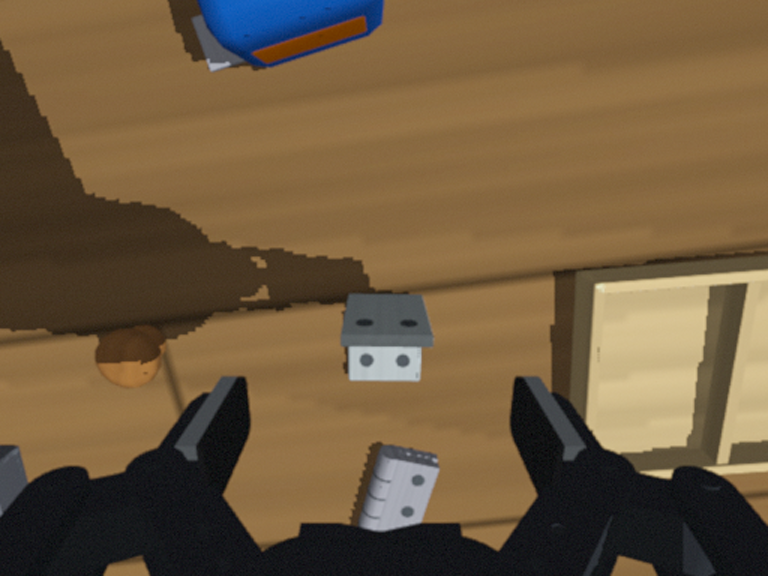

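The wrist view shows the bracket at (387,320), midway between the fingers. I'll descend, grip and lift.

Call:
{"method": "play_rows", "body": {
  "xyz": [
    [0,1.5,30],
    [0,1.5,55],
    [0,1.5,67],
    [0,1.5,67],
    [0,1.5,67],
    [0,1.5,67],
    [0,1.5,67],
    [0,1.5,67],
    [0,1.5,67],
    [0,1.5,67]
  ],
  "rot": [
    [0,0,0],
    [0,0,0],
    [0,0,0],
    [0,0,0],
    [0,0,0],
    [0,0,0],
    [0,0,0],
    [0,0,0],
    [0,0,0],
    [0,0,0]
  ],
  "grip": [1,1,1,1,0,0,0,0,0,0]
}}

```text
time_s: 2.65
eef_pos: [0.4198, 0.0748, 0.0443]
eef_rot: [0.001, 0.064, 0.998, 0.0]
wrist_force: [-2.8, 2.2, 8.6]
opening: 0.454
grasp_force: 59.7
```

```bash
python3 - <<'E'
from h import *
go((419,72,92,82.7),(461,297,92,88),(461,297,51,88))
E
```

```text
t 2.65 at [419.8  74.8  44.3] yaw 82.7 q6 -1.55 open 0.454 grip 59.7 F [-2.8  2.2  8.6]
(419, 72, 92, 82.7) [  0.4  -2.9 -47.7] [ 0.     0.001 -0.   ]
(461, 297, 92, 88) [-12.6 225.7 -47.6] [ 0.     0.001 -0.093]
(461, 297, 51, 88) [-12.5 225.6  -6.6] [ 0.     0.001 -0.093]
```

Call:
{"method": "play_rows", "body": {
  "xyz": [
    [0,0,-20],
    [0,0,-45],
    [-3,45,-48],
    [-6,100,-48],
    [-9,155,-48],
    [-12,205,-48],
    [-12.5,225,-48],
    [-12.5,225,-48],
    [-12.5,225,-30],
    [-12.5,225,-18]
  ],
  "rot": [
    [0,0,0],
    [0,0,0],
    [0,0,-0.03],
    [0,0,-0.06],
    [0,0,-0.09],
    [0,0,-0.093],
    [0,0,-0.093],
    [0,0,-0.093],
    [0,0,-0.093],
    [0,0,-0.093]
  ],
  "grip": [0,0,0,0,0,0,0,0,0,0]
}}

```text
time_s: 3.9
eef_pos: [0.4593, 0.2947, 0.0595]
eef_rot: [-0.001, 0.018, 1.0, -0.001]
wrist_force: [-0.7, 0.8, -1.5]
opening: 0.453
grasp_force: 60.9
```

```bash
python3 - <<'E'
from h import *
go((461,297,51,88))
E
```

```text
t 3.9 at [459.3 294.7  59.5] yaw 87.9 q6 -1.18 open 0.453 grip 60.9 F [-0.7  0.8 -1.5]
(461, 297, 51, 88) [-1.6  2.3  8.5] [-0.001 -0.002 -0.002]
```

Call:
{"method": "play_rows", "body": {
  "xyz": [
    [0,2,4],
    [0,2,7],
    [0,2,9],
    [0,2,9],
    [0,2,9],
    [0,2,9],
    [0,2,5],
    [0,2,-20],
    [0,2,-60],
    [0,2,-70]
  ],
  "rot": [
    [0,0,0],
    [0,0,0],
    [0,0,0],
    [0,0,0],
    [0,0,0],
    [0,0,0],
    [0,0,0],
    [0,0,0],
    [0,0,0],
    [0,0,0]
  ],
  "grip": [0,0,0,0,0.75,0.75,0.75,0.75,0.75,1]
}}

```text
time_s: 5.15
eef_pos: [0.4621, 0.2991, 0.1344]
eef_rot: [0.002, 0.017, 1.0, 0.001]
wrist_force: [0.0, -1.2, 0.3]
opening: 0.938
grasp_force: 0.0
```

```bash
python3 - <<'E'
from h import *
go((666.5,67,120,-2),(666.5,67,30,-2))
E
```

```text
t 5.15 at [462.1 299.1 134.4] yaw 88.0 q6 -1.18 open 0.938 grip 0.0 F [ 0.  -1.2  0.3]
(666.5, 67, 120, -2) [-212.3 -224.9   15. ] [-0.002  0.006 -1.571]
(666.5, 67, 30, -2) [-211.8 -225.1  105. ] [-0.002  0.006 -1.571]
```

Call:
{"method": "play_rows", "body": {
  "xyz": [
    [-20,-22,0],
    [-50,-53,0],
    [-80,-85,0],
    [-110,-117,0],
    [-140,-148,0],
    [-170,-180,5],
    [-195,-207,10],
    [-212,-225,15],
    [-212,-225,15],
    [-212,-225,15]
  ],
  "rot": [
    [0,0,0.17],
    [0,0,0.34],
    [0,0,0.51],
    [0,0,0.68],
    [0,0,0.85],
    [0,0,1.02],
    [0,0,1.2],
    [0,0,1.38],
    [0,0,1.57],
    [0,0,1.57]
  ],
  "grip": [1,1,1,1,1,1,1,1,1,1]
}}

```text
time_s: 6.4
eef_pos: [0.6638, 0.0658, 0.1152]
eef_rot: [-0.001, 0.719, 0.695, -0.001]
wrist_force: [0.6, -0.3, 1.0]
opening: 0.998
grasp_force: 0.0
```

```bash
python3 - <<'E'
from h import *
go((666.5,67,120,-2),(666.5,67,30,-2))
T=tool();c=save("wrist","pics/w2.png");H=c["hand_eye"];P=world(c,T@H);P[c["depth"]==0]=np.nan
p=P.reshape(-1,3)*1000
q=p[(p[:,2]>25)&(p[:,2]<45)&(abs(p[:,0]-666)<35)&(abs(p[:,1]-67)<35)]
print(len(q),cv2.minEnclosingCircle(q[:,:2].astype(np.float32)),q[q[:,2]>38].mean(0))
E
```

```text
t 6.4 at [663.8  65.8 115.2] yaw -1.9 q6 -0.05 open 0.998 grip 0.0 F [ 0.6 -0.3  1. ]
(666.5, 67, 120, -2) [ 1.3  2.6 -4.8] [-0.002 -0.     0.002]
(666.5, 67, 30, -2) [ 1.3  2.7 85.2] [-0.002 -0.     0.002]
3047 ((668.2776489257812, 69.52832794189453), 23.00919532775879) [668.3118678   69.87982432  39.16197717]
```

Call:
{"method": "play_rows", "body": {
  "xyz": [
    [2.5,3.5,30],
    [2.5,3.5,60],
    [2.5,3.5,78],
    [2.5,3.5,85],
    [2.5,3.5,85],
    [2.5,3.5,85],
    [2.5,3.5,85],
    [2.5,3.5,85],
    [2.5,3.5,85],
    [2.5,3.5,85]
  ],
  "rot": [
    [0,0,0],
    [0,0,0],
    [0,0,0],
    [0,0,0],
    [0,0,0],
    [0,0,0],
    [0,0,0],
    [0,0,0],
    [0,0,0],
    [0,0,0]
  ],
  "grip": [1,1,1,1,0,0,0,0,0,0]
}}

```text
time_s: 7.7
eef_pos: [0.6692, 0.0684, 0.0331]
eef_rot: [0.001, 0.719, 0.695, 0.001]
wrist_force: [0.4, -0.4, 6.1]
opening: 0.508
grasp_force: 61.4
```

```bash
python3 - <<'E'
from h import *
go((666.5,67,90,-2),(480,212,90,-2),(480,212,37,-2))
E
```

```text
t 7.7 at [669.2  68.4  33.1] yaw -1.9 q6 -0.04 open 0.508 grip 61.4 F [ 0.4 -0.4  6.1]
(666.5, 67, 90, -2) [ -1.5  -2.5 -56.9] [0.003 0.    0.001]
(480, 212, 90, -2) [ 137.1 -193.8  -57.5] [0.003 0.    0.001]
(480, 212, 37, -2) [ 137.1 -193.9   -4.5] [0.003 0.    0.001]
```

Call:
{"method": "play_rows", "body": {
  "xyz": [
    [0,0,-25],
    [0,0,-58],
    [25,-37,-58],
    [60,-85,-58],
    [90,-128,-58],
    [120,-170,-58],
    [135,-191,-58],
    [137,-194,-55],
    [137,-194,-35],
    [137,-194,-18]
  ],
  "rot": [
    [0,0,0],
    [0,0,0],
    [0,0,0],
    [0,0,0],
    [0,0,0],
    [0,0,0],
    [0,0,0],
    [0,0,0],
    [0,0,0],
    [0,0,0]
  ],
  "grip": [0,0,0,0,0,0,0,0,0,0]
}}

```text
time_s: 8.95
eef_pos: [0.4801, 0.2114, 0.0488]
eef_rot: [0.001, 0.719, 0.695, 0.0]
wrist_force: [0.0, 0.1, -0.6]
opening: 0.506
grasp_force: 61.3
```

```bash
python3 - <<'E'
from h import *
go((480,212,38.5,-2))
E
```

```text
t 8.95 at [480.1 211.4  48.8] yaw -2.0 q6 0.22 open 0.506 grip 61.3 F [ 0.   0.1 -0.6]
(480, 212, 38.5, -2) [ 0.6 -0.2 10.3] [0.001 0.    0.   ]
```

Call:
{"method": "play_rows", "body": {
  "xyz": [
    [0,0,5],
    [0,0,8],
    [0,0,10],
    [0,0,10],
    [0,0,10],
    [0,0,10],
    [0,0,10],
    [0,0,-10],
    [0,0,-50],
    [0,0,-80]
  ],
  "rot": [
    [0,0,0],
    [0,0,0],
    [0,0,0],
    [0,0,0],
    [0,0,0],
    [0,0,0],
    [0,0,0],
    [0,0,0],
    [0,0,0],
    [0,0,0]
  ],
  "grip": [0,0,0,0,0.75,0.75,0.75,0.75,0.75,0.75]
}}

```text
time_s: 10.2
eef_pos: [0.479, 0.2121, 0.1308]
eef_rot: [0.0, 0.719, 0.695, 0.0]
wrist_force: [0.1, 1.0, -0.4]
opening: 0.751
grasp_force: 0.0
```

```bash
python3 - <<'E'
from h import *
a=np.radians(-9);ca,sa=np.cos(a),np.sin(a)
def w(u,v): return u*ca-v*sa,u*sa+v*ca
for u in (460.5,448,400):print(u,w(u,-164.7))
x,y=w(460.5,-164.7)
go((x,y,120,-9),(x,y,45,-9))
E
```

```text
460.5 (np.float64(429.06572445193495), np.float64(-234.7103408470455))
448 (np.float64(416.7196201944957), np.float64(-232.7549100340426))
400 (np.float64(369.3105798459291), np.float64(-225.24605571211154))
t 10.2 at [479.  212.1 130.8] yaw -1.9 q6 0.22 open 0.751 grip 0.0 F [ 0.1  1.  -0.4]
(np.float64(429.06572445193495), np.float64(-234.7103408470455), 120, -9) [-448.3  -34.7   10.7] [ 0.001 -0.     0.123]
(np.float64(429.06572445193495), np.float64(-234.7103408470455), 45, -9) [-448.3  -34.8   85.7] [ 0.001 -0.     0.123]
```

Call:
{"method": "play_rows", "body": {
  "xyz": [
    [-40,0,0],
    [-95,-5,0],
    [-150,-10,0],
    [-205,-15,0],
    [-260,-20,0],
    [-315,-25,0],
    [-370,-30,5],
    [-420,-34,10],
    [-448,-35,11],
    [-448,-35,11]
  ],
  "rot": [
    [0,0,0],
    [0,0,0.03],
    [0,0,0.06],
    [0,0,0.09],
    [0,0,0.123],
    [0,0,0.123],
    [0,0,0.123],
    [0,0,0.123],
    [0,0,0.123],
    [0,0,0.123]
  ],
  "grip": [0.45,0.45,0.45,0.45,0.45,0.45,0.45,0.45,0.45,0.45]
}}

```text
time_s: 11.45
eef_pos: [0.4283, -0.2364, 0.1184]
eef_rot: [0.0, 0.761, 0.648, -0.0]
wrist_force: [0.3, 0.3, 0.4]
opening: 0.452
grasp_force: 0.0
```

```bash
python3 - <<'E'
from h import *
T=tool();c=save("wrist","pics/w3.png");H=c["hand_eye"];P=world(c,T@H);P[c["depth"]==0]=np.nan
go((429,-234.7,120,-9),(429,-234.7,43,-9))
p=P.reshape(-1,3)*1000
a=np.radians(-9);ca,sa=np.cos(a),np.sin(a)
u=p[:,0]*ca+p[:,1]*sa;v=-p[:,0]*sa+p[:,1]*ca
m=(u>430)&(u<475)&(abs(v+165)<25)&(p[:,2]>30)&(p[:,2]<70);print("bar",m.sum(),np.percentile(u[m],[2,50,98]),np.percentile(p[m,2],[2,50,98]))
m=(u>435)&(u<497)&(abs(v+165)<55)&(p[:,2]>30)&(p[:,2]<70);print("handle v",np.percentile(v[m],[1,99]))
m=(u>490)&(u<520)&(abs(v+165)<40)&(p[:,2]>37)&(p[:,2]<70);print("lid front u",np.percentile(u[m],[1,50]))
c=vision.camera("top");P=world(c);im=c["color"][...,::-1]
cv2.imwrite("pics/tray.png",cv2.resize(im[180:260,100:200],None,fx=4,fy=4,interpolation=cv2.INTER_CUBIC))
E
```

```text
t 11.5 at [ 428.2 -235.   118.2] yaw -9.1 q6 -0.59 open 0.455 grip 0.0 F [ 0.1  0.8 -0.4]
(429, -234.7, 120, -9) [ 0.4  0.7 -1.8] [-0.    -0.    -0.002]
(429, -234.7, 43, -9) [ 0.4  0.7 75.2] [-0.    -0.    -0.002]
bar 1101 [456.5926333  462.2576722  467.80395691] [41.5556648  45.88626572 47.74615974]
handle v [-204.38118611 -119.9106764 ]
lid front u [493.17657018 509.62858496]
```

View pics/w3.png

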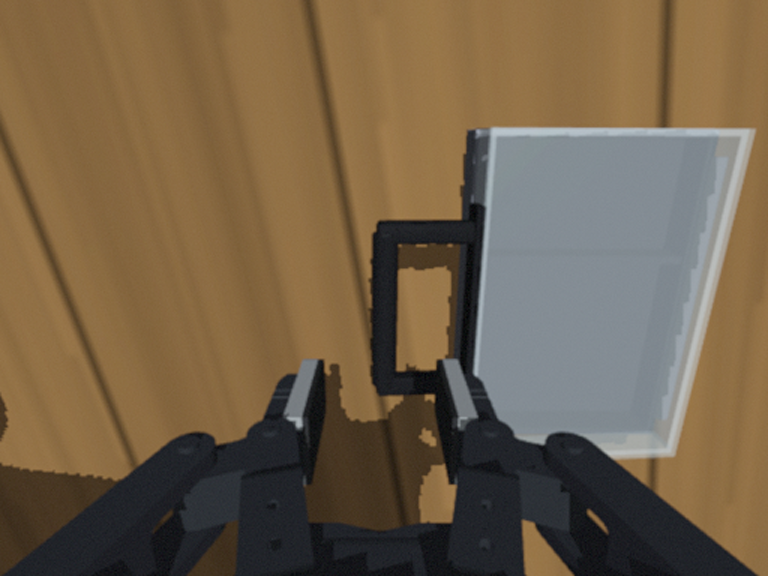

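View pics/tray.png

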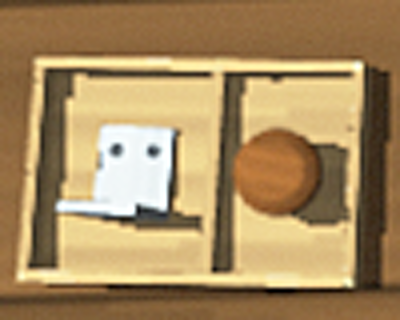

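The wrist view shows the handle bar at (385,310), free on both sides. The tray picture shows the bracket and large knob standing correctly in their bays. I'll grip the bar.

Call:
{"method": "play_rows", "body": {
  "xyz": [
    [3,2.3,30],
    [3,2.3,55],
    [3,2.3,70],
    [3,2.3,76],
    [3,2.3,76],
    [3,2.3,76],
    [3,2.3,76],
    [3,2.3,76],
    [3,2.3,76],
    [3,2.3,76]
  ],
  "rot": [
    [0,0,0],
    [0,0,0],
    [0,0,0],
    [0,0,0],
    [0,0,0],
    [0,0,0],
    [0,0,0],
    [0,0,0],
    [0,0,0],
    [0,0,0]
  ],
  "grip": [0.45,0.45,0.45,0.45,0,0,0,0,0,0]
}}

```text
time_s: 12.8
eef_pos: [0.4312, -0.232, 0.0424]
eef_rot: [0.0, 0.76, 0.649, -0.0]
wrist_force: [-2.8, 1.2, 0.9]
opening: 0.117
grasp_force: 58.6
```

```bash
python3 - <<'E'
from h import *
go()
r=154.3;b0=.123
for b in np.linspace(b0,1.8,18): print(round(b,2),"y",round(r*(np.cos(b0)-np.cos(b)),1),"z",round(-r*(np.sin(b)-np.sin(b0)),1))
E
```

```text
t 12.8 at [ 431.2 -232.    42.4] yaw -9.0 q6 -0.58 open 0.117 grip 58.6 F [-2.8  1.2  0.9]
0.12 y 0.0 z -0.0
0.22 y 2.6 z -15.0
0.32 y 6.7 z -29.6
0.42 y 12.2 z -43.8
0.52 y 19.0 z -57.4
0.62 y 27.2 z -70.2
0.71 y 36.6 z -82.2
0.81 y 47.1 z -93.2
0.91 y 58.7 z -103.1
1.01 y 71.2 z -111.8
1.11 y 84.4 z -119.2
1.21 y 98.4 z -125.3
1.31 y 112.9 z -130.0
1.41 y 127.7 z -133.3
1.5 y 142.8 z -135.0
1.6 y 158.1 z -135.3
1.7 y 173.2 z -134.1
1.8 y 188.2 z -131.3
```

Call:
{"method": "play_rows", "body": {
  "xyz": [
    [0,1,-7],
    [0,2.6,-15],
    [0,6.7,-29.6],
    [0,12.2,-43.8],
    [0,19,-57.4],
    [0,27.2,-70.2],
    [0,36.6,-82.2],
    [0,47.1,-93.2],
    [0,53,-98.3],
    [0,53,-98.3]
  ],
  "rot": [
    [0,0,0],
    [0,0,0],
    [0,0,0],
    [0,0,0],
    [0,0,0],
    [0,0,0],
    [0,0,0],
    [0,0,0],
    [0,0,0],
    [0,0,0]
  ],
  "grip": [0,0,0,0,0,0,0,0,0,0]
}}

```text
time_s: 14.05
eef_pos: [0.482, -0.2403, 0.1435]
eef_rot: [-0.002, 0.76, 0.65, -0.002]
wrist_force: [-17.8, 1.0, 18.6]
opening: 0.113
grasp_force: 59.2
```

```bash
python3 - <<'E'
from h import *
go()
T=tool();a=np.radians(-9)
u=(T[:2,3]*1000)@[np.cos(a),np.sin(a)];print(u,T[:3,3])
E
```

```text
t 14.05 at [ 482.  -240.3  143.5] yaw -8.9 q6 -0.52 open 0.113 grip 59.2 F [-17.8   1.   18.6]
513.6606495327861 [ 0.48199874 -0.24033138  0.14354447]
```

```bash
python3 - <<'E'
from h import *
r=155.;b0=.8937
for b in np.linspace(b0,1.72,9): print(round(b,2),"y",round(-1.5+r*(np.cos(b0)-np.cos(b)),1),"z",round(-3.2-r*(np.sin(b)-np.sin(b0)),1))
E
```

```text
0.89 y -1.5 z -3.2
1.0 y 11.5 z -12.6
1.1 y 25.3 z -20.6
1.2 y 40.0 z -27.1
1.31 y 55.2 z -32.0
1.41 y 70.8 z -35.4
1.51 y 86.7 z -37.1
1.62 y 102.7 z -37.2
1.72 y 118.7 z -35.7
```

Call:
{"method": "play_rows", "body": {
  "xyz": [
    [0,-1,-3],
    [0,11.5,-12.6],
    [0,25.3,-20.6],
    [0,40,-27.1],
    [0,55.2,-32],
    [0,70.8,-35.4],
    [0,86.7,-37.1],
    [0,102.7,-37.2],
    [0,118.7,-35.7],
    [0,118.7,-35.7]
  ],
  "rot": [
    [0,0,0],
    [0,0,0],
    [0,0,0],
    [0,0,0],
    [0,0,0],
    [0,0,0],
    [0,0,0],
    [0,0,0],
    [0,0,0],
    [0,0,0]
  ],
  "grip": [0,0,0,0,0,0,0,0,0,0]
}}

```text
time_s: 15.3
eef_pos: [0.6025, -0.2601, 0.1786]
eef_rot: [0.002, 0.76, 0.65, 0.0]
wrist_force: [0.1, -5.0, 4.4]
opening: 0.108
grasp_force: 64.8
```

```bash
python3 - <<'E'
from h import *
go()
T=tool();a=np.radians(-9)
u=(T[:2,3]*1000)@[np.cos(a),np.sin(a)];print(u,T[:3,3])
E
```

```text
t 15.3 at [ 602.5 -260.1  178.6] yaw -9.0 q6 -0.43 open 0.108 grip 64.8 F [ 0.1 -5.   4.4]
635.8120623761624 [ 0.60254157 -0.26010115  0.1785606 ]
```

Call:
{"method": "play_rows", "body": {
  "xyz": [
    [0,0,0],
    [0,0,0],
    [0,0,-15],
    [0,0,-40],
    [0,0,-60],
    [0,0,-60],
    [0,0,-60],
    [0,0,-60],
    [0,0,-60],
    [0,0,-60]
  ],
  "rot": [
    [0,0,0],
    [0,0,0],
    [0,0,0],
    [0,0,0],
    [0,0,0],
    [0,0,0],
    [0,0,0],
    [0,0,0],
    [0,0,0],
    [0,0,0]
  ],
  "grip": [0.3,0.4,0.4,0.4,0.4,0.4,1,1,1,1]
}}

```text
time_s: 16.55
eef_pos: [0.6007, -0.2587, 0.2358]
eef_rot: [-0.0, 0.76, 0.649, -0.0]
wrist_force: [-0.2, 0.3, 0.3]
opening: 1.001
grasp_force: 0.0
```

```bash
python3 - <<'E'
from h import *
go((549,61.5,200,67.7),(549,61.5,110,67.7))
E
```

```text
t 16.55 at [ 600.7 -258.7  235.8] yaw -9.0 q6 -0.43 open 1.001 grip 0.0 F [-0.2  0.3  0.3]
(549, 61.5, 200, 67.7) [ 308.2 -101.1   35.9] [-0.000e+00 -1.000e-03 -1.339e+00]
(549, 61.5, 110, 67.7) [ 308.2 -101.   125.9] [-0.000e+00 -1.000e-03 -1.339e+00]
```

Call:
{"method": "play_rows", "body": {
  "xyz": [
    [40,-13,0],
    [85,-28,0],
    [130,-43,10],
    [175,-57,30],
    [220,-72,60],
    [260,-85,90],
    [295,-97,115],
    [308,-101,126],
    [308,-101,126],
    [308,-101,126]
  ],
  "rot": [
    [0,0,-0.17],
    [0,0,-0.34],
    [0,0,-0.51],
    [0,0,-0.68],
    [0,0,-0.85],
    [0,0,-1.02],
    [0,0,-1.2],
    [0,0,-1.339],
    [0,0,-1.339],
    [0,0,-1.339]
  ],
  "grip": [1,1,1,1,1,1,1,1,1,1]
}}

```text
time_s: 17.8
eef_pos: [0.5499, 0.0606, 0.111]
eef_rot: [0.001, 0.195, 0.981, -0.0]
wrist_force: [-0.0, -0.1, -0.8]
opening: 0.995
grasp_force: 0.0
```

```bash
python3 - <<'E'
from h import *
T=tool();c=vision.camera("wrist");P=world(c,T@c["hand_eye"]);P[c["depth"]==0]=np.nan
p=P.reshape(-1,3)*1000
q=p[(p[:,2]>7)&(p[:,2]<20)&(abs(p[:,0]-549)<50)&(abs(p[:,1]-61)<50)]
print(len(q),cv2.minAreaRect(q[:,:2].astype(np.float32)),np.percentile(q[:,2],[5,95]))
go((549.5,62,22,67.7))
c=save("top","pics/t2.png",(335,100,445,260),3.6);P=world(c);P[c["depth"]==0]=np.nan
# case rims
p=P[140:260,330:450].reshape(-1,3)*1000
a=np.radians(-9);u=p[:,:2]@[np.cos(a),np.sin(a)];v=p[:,:2]@[-np.sin(a),np.cos(a)]
m=(p[:,2]>17)&(p[:,2]<27)&(u<616)&(u>480);print("rim",m.sum(),np.percentile(u[m],[.5,2,98,99.5]),np.percentile(v[m],[.5,2,98,99.5]))
h,e=np.histogram(v[m&(u>515)&(u<600)],np.arange(-252,-76,4));print(dict(zip(e.astype(int).tolist(),h.tolist())))
E
```

```text
3914 ((549.9901123046875, 62.83173370361328), (35.82624435424805, 70.66011810302734), 68.50959777832031) [10.6733176  13.55626751]
t 17.85 at [550.1  60.4 111.2] yaw 67.6 q6 -1.28 open 1.004 grip 0.0 F [ 0.9  0.3 -0. ]
(549.5, 62, 22, 67.7) [ 1.3  1.2 89.2] [ 0.     0.002 -0.003]
rim 749 [501.65882198 502.11404402 615.57630932 615.89823395] [-247.31060243 -246.20042046  -83.23870794  -82.86023206]
{-252: 0, -248: 57, -244: 39, -240: 0, -236: 0, -232: 0, -228: 0, -224: 0, -220: 0, -216: 0, -212: 0, -208: 0, -204: 0, -200: 0, -196: 0, -192: 0, -188: 0, -184: 0, -180: 0, -176: 0, -172: 0, -168: 0, -164: 0, -160: 0, -156: 0, -152: 0, -148: 57, -144: 25, -140: 0, -136: 0, -132: 0, -128: 0, -124: 0, -120: 0, -116: 0, -112: 0, -108: 0, -104: 0, -100: 0, -96: 0, -92: 0, -88: 53, -84: 32}
```

View pics/t2.png

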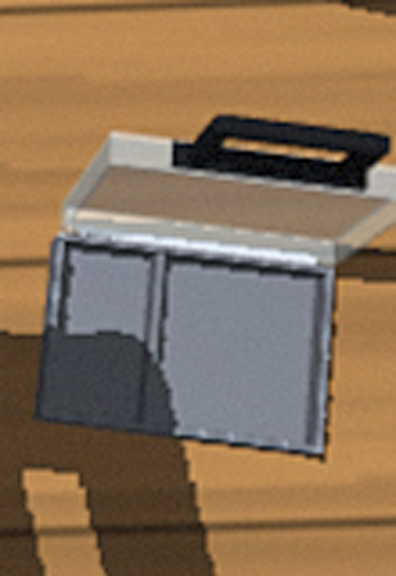

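The case lid stands open with both bays empty; bays' divider is at (155,330). I'll grasp the hinge next.

Call:
{"method": "play_rows", "body": {
  "xyz": [
    [1.6,1.6,30],
    [1.6,1.6,60],
    [1.6,1.6,80],
    [1.6,1.6,89],
    [1.6,1.6,89],
    [1.6,1.6,89],
    [1.6,1.6,89],
    [1.6,1.6,89],
    [1.6,1.6,89],
    [1.6,1.6,89]
  ],
  "rot": [
    [0,0,-0.01],
    [0,0,-0.01],
    [0,0,-0.01],
    [0,0,-0.01],
    [0,0,-0.01],
    [0,0,-0.01],
    [0,0,-0.01],
    [0,0,-0.01],
    [0,0,-0.01],
    [0,0,-0.01]
  ],
  "grip": [1,1,1,0.6,0,0,0,0,0,0]
}}

```text
time_s: 19.15
eef_pos: [0.5496, 0.0631, 0.0227]
eef_rot: [0.001, 0.188, 0.982, 0.0]
wrist_force: [-0.0, 1.1, 7.1]
opening: 0.392
grasp_force: 60.3
```

```bash
cat >> h.py <<'E'
def case(u,v):
    a=np.radians(-9);return u*np.cos(a)-v*np.sin(a),u*np.sin(a)+v*np.cos(a)
E
python3 - <<'E'
from h import *
x,y=case(555,-195);print(x,y)
go((549,62,90,68),(x,y,90,81),(x,y,40,81))
E
```

```text
517.6623083474565 -279.42035451338
t 19.15 at [549.6  63.1  22.7] yaw 68.3 q6 -1.29 open 0.392 grip 60.3 F [-0.   1.1  7.1]
(549, 62, 90, 68) [ -0.   -1.2 -67.3] [0.001 0.003 0.005]
(np.float64(517.6623083474565), np.float64(-279.42035451338), 90, 81) [ -97.2 -330.1  -67.3] [ 0.     0.003 -0.222]
(np.float64(517.6623083474565), np.float64(-279.42035451338), 40, 81) [ -97.  -330.1  -17.3] [ 0.     0.003 -0.222]
```

Call:
{"method": "play_rows", "body": {
  "xyz": [
    [0,0,-20],
    [0,0,-55],
    [-12,-40,-67],
    [-27,-90,-67],
    [-42,-145,-67],
    [-58,-200,-67],
    [-75,-255,-67],
    [-90,-305,-67],
    [-97,-330,-67],
    [-97,-330,-67]
  ],
  "rot": [
    [0,0,0],
    [0,0,0],
    [0,0,-0.03],
    [0,0,-0.07],
    [0,0,-0.11],
    [0,0,-0.15],
    [0,0,-0.19],
    [0,0,-0.222],
    [0,0,-0.222],
    [0,0,-0.222]
  ],
  "grip": [0,0,0,0,0,0,0,0,0,0]
}}

```text
time_s: 20.4
eef_pos: [0.5159, -0.2811, 0.0882]
eef_rot: [0.0, 0.08, 0.997, -0.0]
wrist_force: [0.7, 1.3, -2.0]
opening: 0.393
grasp_force: 60.0
```

```bash
python3 - <<'E'
from h import *
x,y=case(555,-195)
go((x,y,40,81),(x,y,27,81))
save("wrist","pics/w4.png",None,1.2)
E
```

```text
t 20.4 at [ 515.9 -281.1   88.2] yaw 80.8 q6 -2.11 open 0.393 grip 60.0 F [ 0.7  1.3 -2. ]
(np.float64(517.6623083474565), np.float64(-279.42035451338), 40, 81) [-1.5  1.9 48.2] [-0.     0.    -0.003]
(np.float64(517.6623083474565), np.float64(-279.42035451338), 27, 81) [-1.5  1.9 61.2] [-0.     0.    -0.003]
```

View pics/w4.png

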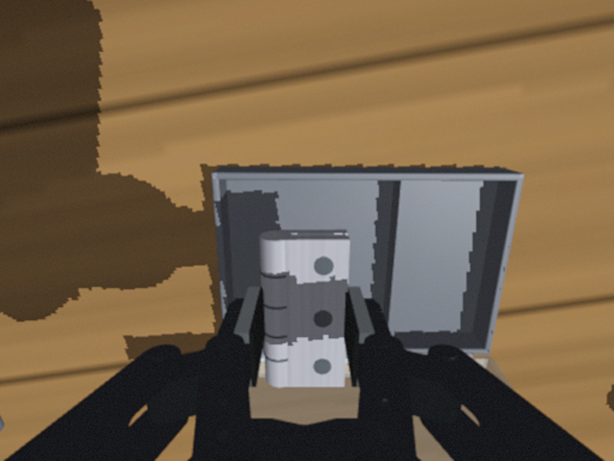

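The hinge is held flat over the wide bay at (305,310). I'll lower it and release.

Call:
{"method": "play_rows", "body": {
  "xyz": [
    [-1.5,2,25],
    [-1.5,2,45],
    [-1.5,2,54],
    [-1.5,2,58],
    [-1.5,2,61],
    [-1.5,2,61],
    [-1.5,2,61],
    [-1.5,2,61],
    [-1.5,2,61],
    [-1.5,2,40]
  ],
  "rot": [
    [0,0,0],
    [0,0,0],
    [0,0,0],
    [0,0,0],
    [0,0,0],
    [0,0,0],
    [0,0,0],
    [0,0,0],
    [0,0,0],
    [0,0,0]
  ],
  "grip": [0,0,0,0,0,0,0.6,0.6,0.6,0.6]
}}

```text
time_s: 21.7
eef_pos: [0.517, -0.2765, 0.0475]
eef_rot: [-0.002, 0.078, 0.997, 0.001]
wrist_force: [-0.1, -0.5, 0.2]
opening: 0.6
grasp_force: 0.0
```

```bash
python3 - <<'E'
from h import *
go((520,-278,120,81),(426.5,-62,120,-9),(426.5,-62,100,-9))
E
```

```text
t 21.7 at [ 517.  -276.5   47.5] yaw 81.0 q6 -2.11 open 0.6 grip 0.0 F [-0.1 -0.5  0.2]
(520, -278, 120, 81) [ -2.9  -0.9 -72.5] [ 0.002 -0.003  0.   ]
(426.5, -62, 120, -9) [123.2 197.9 -71.7] [ 4.000e-03 -1.000e-03 -1.571e+00]
(426.5, -62, 100, -9) [123.1 197.8 -51.7] [ 4.000e-03 -1.000e-03 -1.571e+00]
```

Call:
{"method": "play_rows", "body": {
  "xyz": [
    [0,0,-35],
    [0,0,-70],
    [15,25,-72],
    [35,55,-72],
    [55,88,-72],
    [75,120,-72],
    [95,153,-72],
    [115,185,-65],
    [123,198,-58],
    [123,198,-52]
  ],
  "rot": [
    [0,0,0],
    [0,0,0.17],
    [0,0,0.35],
    [0,0,0.53],
    [0,0,0.71],
    [0,0,0.89],
    [0,0,1.07],
    [0,0,1.25],
    [0,0,1.42],
    [0,0,1.571]
  ],
  "grip": [0.6,0.6,0.6,0.7,0.8,0.8,0.8,0.8,0.8,0.8]
}}

```text
time_s: 22.95
eef_pos: [0.4276, -0.0616, 0.1014]
eef_rot: [0.001, 0.762, 0.648, 0.0]
wrist_force: [0.2, -1.0, 0.5]
opening: 0.8
grasp_force: 0.0
```

```bash
python3 - <<'E'
from h import *
T=tool();c=vision.camera("wrist");P=world(c,T@c["hand_eye"]);P[c["depth"]==0]=np.nan
p=P.reshape(-1,3)*1000
q=p[(p[:,2]>18)&(p[:,2]<35)&(abs(p[:,0]-426.5)<28)&(abs(p[:,1]+62)<28)]
print(len(q),cv2.minEnclosingCircle(q[:,:2].astype(np.float32)))
go((426.5,-62,23,-9))
c=vision.camera("top");P=world(c);P[c["depth"]==0]=np.nan
p=P[140:260,330:450].reshape(-1,3)*1000
a=np.radians(-9);u=p[:,:2]@[np.cos(a),np.sin(a)];v=p[:,:2]@[-np.sin(a),np.cos(a)]
m=(p[:,2]>12)&(p[:,2]<30)&(u>508)&(u<606)&(v>-241)&(v<-149)
print(m.sum(),cv2.minAreaRect(np.c_[u,v][m].astype(np.float32)),np.percentile(p[m,2],[5,50,95]))
E
```

```text
1466 ((428.15570068359375, -60.768035888671875), 15.933711051940918)
t 23.0 at [427.6 -62.  100.9] yaw -9.5 q6 -0.25 open 0.8 grip 0.0 F [ 0.2 -0.  -0.4]
(426.5, -62, 23, -9) [-0.1 -1.1 77.9] [ 0.001  0.    -0.01 ]
505 ((556.3125, -193.87107849121094), (69.42794036865234, 35.87159729003906), 0.14333723485469818) [13.42889985 15.95268736 18.17026468]
```

Call:
{"method": "play_rows", "body": {
  "xyz": [
    [0.5,0,30],
    [0.5,0,55],
    [0.5,0,70],
    [0.5,0,77],
    [0.5,0,77],
    [0.5,0,77],
    [0.5,0,77],
    [0.5,0,77],
    [0.5,0,77],
    [0.5,0,77]
  ],
  "rot": [
    [0,0,0],
    [0,0,0],
    [0,0,0],
    [0,0,0],
    [0,0,0],
    [0,0,0],
    [0,0,0],
    [0,0,0],
    [0,0,0],
    [0,0,0]
  ],
  "grip": [0.8,0.8,0.8,0.8,0,0,0,0,0,0]
}}

```text
time_s: 24.3
eef_pos: [0.4284, -0.0624, 0.0243]
eef_rot: [0.001, 0.76, 0.65, 0.0]
wrist_force: [-2.1, 0.7, 6.1]
opening: 0.34
grasp_force: 58.8
```

```bash
python3 - <<'E'
from h import *
x,y=case(550,-115)
go((x,y,90,-9),(x,y,29,-9))
E
```

```text
t 24.3 at [428.4 -62.4  24.3] yaw -9.0 q6 -0.26 open 0.34 grip 58.8 F [-2.1  0.7  6.1]
(np.float64(525.2386238476992), np.float64(-199.62311494056783), 90, -9) [-120.4  117.1  -65.4] [0.001 0.    0.   ]
(np.float64(525.2386238476992), np.float64(-199.62311494056783), 29, -9) [-120.4  117.1   -4.4] [0.001 0.    0.   ]
```

Call:
{"method": "play_rows", "body": {
  "xyz": [
    [0,0,-25],
    [0,0,-60],
    [-25,24,-65],
    [-55,54,-65],
    [-85,83,-65],
    [-110,107,-65],
    [-120,117,-65],
    [-120,117,-60],
    [-120,117,-35],
    [-120,117,-17]
  ],
  "rot": [
    [0,0,0],
    [0,0,0],
    [0,0,0],
    [0,0,0],
    [0,0,0],
    [0,0,0],
    [0,0,0],
    [0,0,0],
    [0,0,0],
    [0,0,0]
  ],
  "grip": [0,0,0,0,0,0,0,0,0,0]
}}

```text
time_s: 25.55
eef_pos: [0.5233, -0.1972, 0.039]
eef_rot: [-0.001, 0.76, 0.65, -0.0]
wrist_force: [-0.3, -0.4, -0.4]
opening: 0.333
grasp_force: 59.4
```

```bash
python3 - <<'E'
from h import *
x,y=case(550,-115)
go((x,y,28.5,-9))
E
```

```text
t 25.55 at [ 523.3 -197.2   39. ] yaw -8.9 q6 -0.42 open 0.333 grip 59.4 F [-0.3 -0.4 -0.4]
(np.float64(525.2386238476992), np.float64(-199.62311494056783), 28.5, -9) [-2.1  2.3 10.5] [-0.002 -0.001  0.001]
```

Call:
{"method": "play_rows", "body": {
  "xyz": [
    [-2,2,5],
    [-2,2,8],
    [-2,2,10],
    [-2,2,11],
    [-2,2,11],
    [-2,2,11],
    [-2,2,11],
    [-2,2,11],
    [-2,2,-20],
    [-2,2,-60]
  ],
  "rot": [
    [0,0,0],
    [0,0,0],
    [0,0,0],
    [0,0,0],
    [0,0,0],
    [0,0,0],
    [0,0,0],
    [0,0,0],
    [0,0,0],
    [0,0,0]
  ],
  "grip": [0,0,0,0,0,0.6,0.6,0.6,0.6,0.6]
}}

```text
time_s: 26.8
eef_pos: [0.5253, -0.2007, 0.1]
eef_rot: [-0.001, 0.76, 0.649, -0.0]
wrist_force: [0.5, -0.5, 0.3]
opening: 0.596
grasp_force: 0.0
```

```bash
python3 - <<'E'
from h import *
x,y=case(635.8,-162)
go((440,-215,235,-9),(x,y,235,-9),(x,y,178,-9))
c=save("top","pics/t3.png",(335,100,445,260),3.6);P=world(c);P[c["depth"]==0]=np.nan
p=P[100:260,330:450].reshape(-1,3)*1000
a=np.radians(-9);u=p[:,:2]@[np.cos(a),np.sin(a)];v=p[:,:2]@[-np.sin(a),np.cos(a)]
m=(p[:,2]>24)&(p[:,2]<38)&(u>508)&(u<606)&(v>-140)&(v<-88)
print(m.sum(),np.c_[u,v,p[:,2]][m].mean(0) if m.any() else 0)
m=(p[:,2]>150)&(p[:,2]<200)&(abs(v+165)<25)&(u>600);print("bar",m.sum(),np.c_[u,v,p[:,2]][m].mean(0),p[m,2].max())
E
```

```text
t 26.8 at [ 525.3 -200.7  100. ] yaw -9.0 q6 -0.42 open 0.596 grip 0.0 F [ 0.5 -0.5  0.3]
(440, -215, 235, -9) [ -27.3  -82.3 -134.8] [-0.003 -0.001 -0.   ]
(np.float64(602.6298636138712), np.float64(-259.46654404899107), 235, -9) [ -45.7   85.2 -135.3] [-0.003 -0.001 -0.   ]
(np.float64(602.6298636138712), np.float64(-259.46654404899107), 178, -9) [-45.8  85.4 -78.3] [-0.003 -0.001 -0.   ]
24 [ 554.05835456 -104.96828051   28.0464286 ]<stdin>:9: RuntimeWarning: Mean of empty slice.
  ret = um.true_divide(
Traceback (most recent call last):
ValueError: zero-size array to reduction operation maximum which has no identity
```

View pics/t3.png

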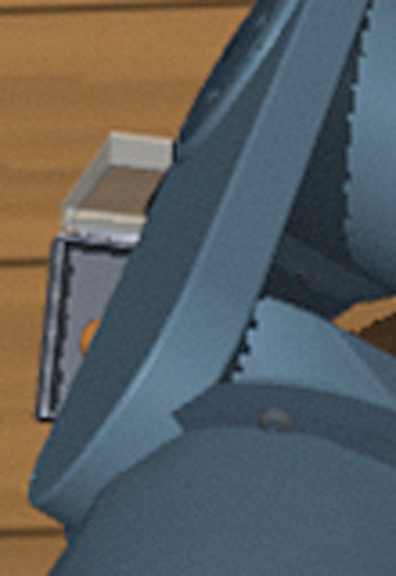

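The arm covers most of the view; the knob's edge shows at (90,335) in the narrow bay. I'll rise, go over the bar and look with the wrist camera.

Call:
{"method": "play_rows", "body": {
  "xyz": [
    [0,0,-40],
    [0,0,-90],
    [0,0,-130],
    [0,0,-140],
    [-15,10,-140],
    [-30,15,-140],
    [-45,20,-140],
    [-46,20,-140],
    [-46,20,-140],
    [-46,20,-140]
  ],
  "rot": [
    [0,0,0],
    [0,0,0],
    [0,0,0],
    [0,0,0],
    [0,0,0],
    [0,0,0],
    [0,0,0],
    [0,0,0],
    [0,0,0],
    [0,0,0]
  ],
  "grip": [0.45,0.45,0.45,0.45,0.45,0.45,0.45,0.45,0.45,0.45]
}}

```text
time_s: 28.1
eef_pos: [0.5387, -0.2494, 0.2402]
eef_rot: [-0.0, 0.76, 0.65, 0.0]
wrist_force: [0.3, -0.4, -0.4]
opening: 0.449
grasp_force: 0.0
```

```bash
python3 - <<'E'
from h import *
T=tool();c=save("wrist","pics/w5.png",None,1.2);P=world(c,T@c["hand_eye"]);P[c["depth"]==0]=np.nan
x,y=case(635.8,-162)
go((x,y,235,-9),(x,y,178,-9))
p=P.reshape(-1,3)*1000
a=np.radians(-9);u=p[:,:2]@[np.cos(a),np.sin(a)];v=p[:,:2]@[-np.sin(a),np.cos(a)]
m=(p[:,2]>20)&(p[:,2]<38)&(u>508)&(u<606)&(v>-140)&(v<-90)
if m.any(): print("knob",m.sum(),cv2.minEnclosingCircle(np.c_[u,v][m].astype(np.float32)),np.percentile(p[m,2],[5,95]))
m=(p[:,2]>160)&(p[:,2]<200)&(abs(v+165)<25)&(u>600)
if m.any():print("bar",m.sum(),np.c_[u,v,p[:,2]][m].mean(0),np.percentile(u[m],[1,99]),p[m,2].max())
E
```

```text
t 28.15 at [ 538.7 -249.3  240.3] yaw -9.0 q6 -0.48 open 0.45 grip 0.0 F [-0.2 -0.4  1.1]
(np.float64(602.6298636138712), np.float64(-259.46654404899107), 235, -9) [-0.  64.7  5.3] [-0.    -0.     0.001]
(np.float64(602.6298636138712), np.float64(-259.46654404899107), 178, -9) [-0.  64.7 62.3] [-0.    -0.     0.001]
knob 668 ((536.5684204101562, -107.37572479248047), 32.265525817871094) [26.66812391 31.99711502]
bar 1287 [ 633.99663925 -164.06533978  179.09058255] [629.4045714  640.69912822] 182.03039827778858
```

View pics/w5.png

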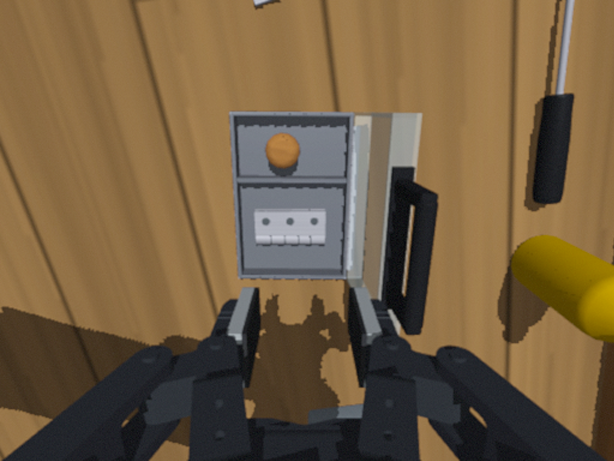

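The picture shows the small knob upright in the narrow bay (283,150), the hinge flat in the wide bay (290,227), and the lid bar at (420,265). I'll regrasp the bar.

Call:
{"method": "play_rows", "body": {
  "xyz": [
    [0,25,0],
    [0,50,0],
    [0,64,5],
    [0,64,25],
    [0,64,50],
    [0,64,63],
    [0,64,63],
    [0,64,63],
    [0,64,63],
    [0,64,63]
  ],
  "rot": [
    [0,0,0],
    [0,0,0],
    [0,0,0],
    [0,0,0],
    [0,0,0],
    [0,0,0],
    [0,0,0],
    [0,0,0],
    [0,0,0],
    [0,0,0]
  ],
  "grip": [0.45,0.45,0.45,0.45,0.45,0.45,0.45,0,0,0]
}}

```text
time_s: 29.4
eef_pos: [0.6025, -0.2602, 0.1786]
eef_rot: [0.001, 0.76, 0.649, 0.0]
wrist_force: [-0.2, -0.9, 3.8]
opening: 0.115
grasp_force: 58.6
```

```bash
python3 - <<'E'
from h import *
go()
T=tool();a=np.radians(-9);u=(T[:2,3]*1000)@[np.cos(a),np.sin(a)];z=T[2,3]*1000;print(u,z)
r=154.3
for b in np.linspace(1.70,.058,19): print(round(b,2),"y",round(613.5-r*np.cos(b)-u,1),"z",round(-(176.5+22.5+r*np.sin(b)-176.5-175.5),1))
E
```

```text
t 29.4 at [ 602.5 -260.2  178.6] yaw -9.0 q6 -0.43 open 0.115 grip 58.6 F [-0.2 -0.9  3.8]
635.7855905043089 178.64190436648246
1.7 y -2.4 z -0.0
1.61 y -16.4 z -1.2
1.52 y -30.5 z -1.1
1.43 y -44.5 z 0.3
1.34 y -58.3 z 3.0
1.24 y -71.8 z 6.9
1.15 y -84.9 z 12.0
1.06 y -97.5 z 18.3
0.97 y -109.5 z 25.7
0.88 y -120.7 z 34.2
0.79 y -131.1 z 43.6
0.7 y -140.6 z 54.0
0.61 y -149.2 z 65.2
0.51 y -156.6 z 77.1
0.42 y -163.0 z 89.7
0.33 y -168.2 z 102.8
0.24 y -172.1 z 116.3
0.15 y -174.9 z 130.1
0.06 y -176.3 z 144.1
```

Call:
{"method": "play_rows", "body": {
  "xyz": [
    [0,-6,-0.5],
    [0,-16,-1.2],
    [0,-30,-1],
    [0,-44,0.5],
    [0,-58,3],
    [0,-71.5,7],
    [0,-84.5,12],
    [0,-97,18],
    [0,-104,22],
    [0,-104,22]
  ],
  "rot": [
    [0,0,0],
    [0,0,0],
    [0,0,0],
    [0,0,0],
    [0,0,0],
    [0,0,0],
    [0,0,0],
    [0,0,0],
    [0,0,0],
    [0,0,0]
  ],
  "grip": [0,0,0,0,0,0,0,0,0,0]
}}

```text
time_s: 30.65
eef_pos: [0.4976, -0.2431, 0.1546]
eef_rot: [-0.001, 0.76, 0.649, -0.001]
wrist_force: [-3.0, 2.4, 4.7]
opening: 0.114
grasp_force: 60.4
```

```bash
python3 - <<'E'
from h import *
go()
T=tool();a=np.radians(-9);u=(T[:2,3]*1000)@[np.cos(a),np.sin(a)];z=T[2,3]*1000;print(u,z)
r=154.3;b0=1.015
for b in np.linspace(b0,.058,11): print(round(b,2),"y",round(r*(np.cos(b0)-np.cos(b)),1),"z",round(r*(np.sin(b0)-np.sin(b)),1))
E
```

```text
t 30.65 at [ 497.6 -243.1  154.6] yaw -9.0 q6 -0.51 open 0.114 grip 60.4 F [-3.   2.4  4.7]
529.519186434935 154.59584407646105
1.01 y 0.0 z 0.0
0.92 y -12.2 z 8.4
0.82 y -23.4 z 17.9
0.73 y -33.8 z 28.4
0.63 y -43.1 z 39.9
0.54 y -51.2 z 52.2
0.44 y -58.1 z 65.2
0.35 y -63.8 z 78.9
0.25 y -68.1 z 93.0
0.15 y -71.1 z 107.5
0.06 y -72.6 z 122.1
```

Low forces; I'll continue the arc to just short of shut.

Call:
{"method": "play_rows", "body": {
  "xyz": [
    [0,-5,3.5],
    [0,-12.2,8.4],
    [0,-23.4,18],
    [0,-33.8,28.4],
    [0,-43,40],
    [0,-51.2,52],
    [0,-58,65],
    [0,-63.8,79],
    [0,-68,93],
    [0,-69.5,100]
  ],
  "rot": [
    [0,0,0],
    [0,0,0],
    [0,0,0],
    [0,0,0],
    [0,0,0],
    [0,0,0],
    [0,0,0],
    [0,0,0],
    [0,0,0],
    [0,0,0]
  ],
  "grip": [0,0,0,0,0,0,0,0,0,0]
}}

```text
time_s: 31.9
eef_pos: [0.432, -0.2324, 0.0548]
eef_rot: [0.001, 0.761, 0.649, 0.001]
wrist_force: [10.8, 4.4, 1.4]
opening: 0.113
grasp_force: 58.7
```

```bash
python3 - <<'E'
from h import *
go()
T=tool();a=np.radians(-9);u=(T[:2,3]*1000)@[np.cos(a),np.sin(a)];z=T[2,3]*1000;print(u,z)
E
```

```text
t 31.9 at [ 432.  -232.4   54.8] yaw -9.0 q6 -0.58 open 0.113 grip 58.7 F [10.8  4.4  1.4]
463.0818073161056 54.800903620522604
```

Call:
{"method": "play_rows", "body": {
  "xyz": [
    [0,1,6],
    [0,1,12],
    [0,1,17],
    [0,1,21],
    [0,1,24],
    [0,1,26],
    [0,1,27],
    [0,1,27],
    [0,1,27],
    [0,1,27]
  ],
  "rot": [
    [0,0,0],
    [0,0,0],
    [0,0,0],
    [0,0,0],
    [0,0,0],
    [0,0,0],
    [0,0,0],
    [0,0,0],
    [0,0,0],
    [0,0,0]
  ],
  "grip": [0,0,0,0,0,0,0,0,0,0]
}}

```text
time_s: 33.15
eef_pos: [0.4306, -0.2324, 0.0355]
eef_rot: [-0.003, 0.76, 0.65, -0.001]
wrist_force: [-33.7, 24.8, 100.0]
opening: 0.113
grasp_force: 71.2
```

```bash
python3 - <<'E'
from h import *
go()
E
```

```text
t 33.15 at [ 430.6 -232.4   35.5] yaw -8.9 q6 -0.58 open 0.113 grip 71.2 F [-33.7  24.8 100. ]
```

The force has risen sharply, so the lid has bottomed out. I'll ease off, release and rise.

Call:
{"method": "play_rows", "body": {
  "xyz": [
    [0,0,-3],
    [0,0,-6.5],
    [0,0,-6.5],
    [0,0,-6.5],
    [0,0,-6.5],
    [0,0,-6.5],
    [0,0,-20],
    [0,0,-45],
    [0,0,-80],
    [0,-30,-110]
  ],
  "rot": [
    [0,0,0],
    [0,0,0],
    [0,0,0],
    [0,0,0],
    [0,0,0],
    [0,0,0],
    [0,0,0],
    [0,0,0],
    [0,0,0],
    [0,0,0]
  ],
  "grip": [0,0,0.4,0.4,0.4,0.4,0.4,0.4,0.4,0.4]
}}

```text
time_s: 34.4
eef_pos: [0.4032, -0.2291, 0.1409]
eef_rot: [0.002, 0.76, 0.65, 0.0]
wrist_force: [-0.8, -0.4, -0.3]
opening: 0.401
grasp_force: 0.0
```

```bash
python3 - <<'E'
from h import *
T=tool();c=vision.camera("wrist");P=world(c,T@c["hand_eye"]);P[c["depth"]==0]=np.nan
go()
a=np.radians(-9)
def fit(P,n):
    p=P.reshape(-1,3)*1000
    u=p[:,:2]@[np.cos(a),np.sin(a)];v=p[:,:2]@[-np.sin(a),np.cos(a)]
    m=(p[:,2]>36)&(p[:,2]<52)&(u>506)&(u<610)&(v>-243)&(v<-87)
    if m.sum()>50:print(n,m.sum(),"lid tilt",np.polyfit(-u[m],p[m,2],1),p[m,2].mean())
    m=(u>440)&(u<475)&(abs(v+165)<25)&(p[:,2]>20)&(p[:,2]<60)
    if m.any():print("bar",m.sum(),np.median(u[m]),np.percentile(p[m,2],[50,95]))
fit(P,"wrist")
c=save("top","pics/t4.png");P=world(c);P[c["depth"]==0]=np.nan;fit(P,"top")
E
```

```text
t 34.45 at [ 401.1 -228.7  143.4] yaw -8.9 q6 -0.62 open 0.401 grip 0.0 F [ 2.7 -1.   1. ]
wrist 24935 lid tilt [-8.40013228e-04  3.93658845e+01] 39.83460656652312
bar 862 460.4301444733228 [35.72645167 37.25181576]
top 3534 lid tilt [2.02150521e-03 4.05810132e+01] 39.45016665663933
bar 130 459.4439186406175 [35.12258643 37.98448678]
```

View pics/t4.png

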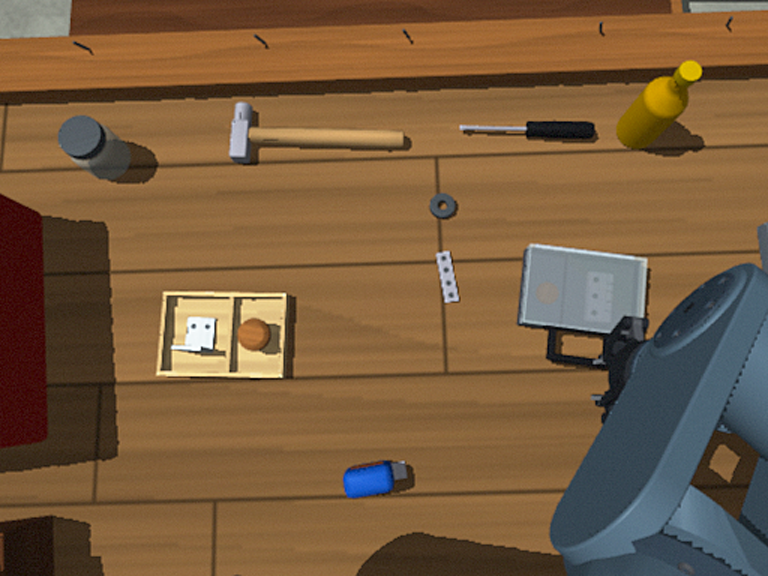

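The lid is shut (tilt about 0), with the small knob at (548,292) and the hinge at (600,295) under it. The tray holds the bracket at (200,333) and the large knob at (254,334). I'll hand in.

```bash
python3 -c "
from bench import ctrl
print(ctrl.hand_in())"
```

```text
the job is handed in; nothing more can be done
None
```

I made up both kits and handed the job in at about 34 s of the 136 s allowed; the hand-in gave back no verdict. The last pictures show all four parts in their bays and the lid measuring flat shut. While I pressed the lid shut, the wrist force reached about 103–108 N at the last reading, against the 120 N limit.

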